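# Re-sort the case of furniture feet

## Robot

A 7-joint arm with a two-finger parallel gripper is mounted at the origin on the work surface. World frame = base frame: x ahead of the robot, y to its left, z up, the work surface at z = 0. Lengths are in m, angles in rad, forces in N, time in s.
With the tool pointing down it reaches from about 0.425 to 0.875 m from the base axis. Payload 8.4 kg.
Tool frame: the origin (TCP) lies at the very end of the fingers, on their centre line; the grasp point (between the pads) lies 19 mm behind it; z points along the fingers, y is the line along which they close (so a half turn about z gives the same grasp; the last joint's range is limited). The gripper opens to 85 mm and grips with 20 to 120 N. Pads are 22 mm wide; open, the fingers measure 114 mm over their backs; the gripper's body (76 mm by 85 mm) begins 54 mm behind the grasp point. The pads swing forward as they close: fully open they stand 13 mm farther back than shut.
Start: joints at [-1.297, 0.333, 0.04, 1.465, -0.013, 1.343, -0.059], TCP at [0.237, 0.605, 0.231] pointing down, gripper open.
Joint ranges: [-2.58, 2.58], [-0.38, 2.09], [-1.3, 1.39], [0.25, 2.4], [-1.5, 4.64], [0.08, 2.09], [-2.65, 2.65]. Speed limits (rad/s): [2.22, 2.22, 2.79, 2.79, 3.14, 3.14, 3.14].

## Interface

Orientations are given as a unit quaternion [w, x, y, z].
In Python, from station import robot gives the robot as it stands.
- The arm moves only by the tool move_arm, never from a script. Its argument "targets" is a list of rows, each an object with "jaw": the finger opening in cm, from 0 to 8.54; "travel": the shift along the tool's x, y, z in cm, a list of three; "yaw": the turn about the tool's z in degrees. A call has 1 to 12 rows; each row shifts and turns the commanded pose from where the row before left it, along the tool's axes as they then stand; what a row does not reach is not made up. A row lasts 1/8 s, in which the tool goes at most 62.5 mm and 10.7 degrees, less where a joint would pass 70% of its speed; a pose out of reach is approached as far as the arm can. A call with a gripper value outside its range is refused whole. The fingers move at their own pace and stop on an object; "squeeze" is the grip in N (left out, the last holds). Time passes only in rows, so rows that do not move let the fingers close. It gives the time, the measured TCP pose, the force, the opening and the grip force at its end, in the units of the state.
- robot.sense(): the state, without advancing time (a new reading comes with each control period).
- robot.grab_frame(name): name is "scene" or "top" or "wrist"; returns a dict with "frame" (384x512x3 uint8, blue, green, red), "mtx" (3x3 intrinsics, pixels), "T" (4x4, takes a point from camera to world coordinates); the wrist camera has in their place "T_tool_cam" (4x4, takes a point from camera to tool coordinates, whose origin is the TCP and whose axes are the flange's). Camera axes: x right, y down, z forward; pixel columns grow to the right and rows downward; lengths in m; the calibration is good to about 2 mm. A picture is of the moment at which its call begins: read the wrist's pose just before it. There is no depth.
- robot.job_done(): hands the job in; it is judged then, once.
Trained networks look in the newest picture that a camera, given by its name, has taken for a name from the list of things; names that differ only in an ending like _2 or _b are one class to them, and where a whole thing is asked for, a point or a joint stands for the part that bears it (a point fixed in the world has none). Each returns a list of dicts, best first, with "score" (0 to 1); they miss things now and then, are a little off and sometimes report something else, mostly with a low value. They report only what shows in the picture. A call takes as long as a camera call. They do not tell look-alikes from the thing itself.
- robot.search_frame(camera, target): "point" ([column, row] in pixels, amid what is visible of it).
The state is a dict: "time_s": time; "q": joint angles; "dq": joint speeds; "tau": joint torques, N m; "ee_pos": TCP position; "tcp_rot": TCP orientation; "contact_force": force on the tool from outside, world axes, zero at the start; "ft_torque": the same for the moment, N m; "gripper_width": finger opening in m; "grip_force": force on a finger pad.
Only numpy, scipy, OpenCV 4.12 (cv2) and the standard library are available. Lean on these libraries where they do the work, as an engineer would, in place of code of your own. Each camera call takes 0.05 s, during which the arm holds its last target. There are 200 camera calls.

## Task

Seat the round-bottomed wooden bowl level and centred in the cork ring and open the lid of the wooden case (either first); with both done, check the case against its layout: put every stray tube into the bowl, and see that all round feet end up in the near row and all square feet in the far row, one to a compartment and down on its floor, including the two feet lying on the bench. Finally shut the lid fully, leaving the bowl level in its ring with the tubes in it and the other things on the table where they are.

Things in the scene. Friction and masses are not known exactly. Their poses are not given: they have to be found in the camera images.
- case: Fixed low wooden tray of the case, 188 (x) x 324 (y) x 24 mm high. Origin: centre of underside; x points away from the robot to the hinge, y left, z up. Walls and floor 8 mm; 52 mm clear height under the shut lid. Dividers 14 mm high, 4 mm thick make 2 rows of 3 compartments 84 (x) x 100 mm (y): near row for round feet, far row for square feet, as dark shapes on the floors and inside the lid show.
- slot_near1 (a point): Centre of a compartment of the near row (round feet), on its floor; 1 is the left (+y), 2 the middle, 3 the right one
- slot_near2 (a point): Centre of a compartment of the near row (round feet), on its floor; 1 is the left (+y), 2 the middle, 3 the right one
- slot_near3 (a point): Centre of a compartment of the near row (round feet), on its floor; 1 is the left (+y), 2 the middle, 3 the right one
- slot_far1 (a point): Centre of a compartment of the far row (square feet), on its floor; 1 is the left (+y), 2 the middle, 3 the right one
- slot_far2 (a point): Centre of a compartment of the far row (square feet), on its floor; 1 is the left (+y), 2 the middle, 3 the right one
- slot_far3 (a point): Centre of a compartment of the far row (square feet), on its floor; 1 is the left (+y), 2 the middle, 3 the right one
- lid (a joint): Deep wooden lid, a shell 188 x 324 x 44 mm open below, 0.4 kg; rad: 0 shut, 1.75 fully open; its front edge rises and swings away from the robot. The hinge line runs along the case's y through the point (94, 0, 24.5) mm of the case's frame, at the lid's lower edge. The hinge is stiff (0.5 N m of friction): the lid stays at whatever angle it is left.
- lid_tab (a point): Centre of the dark steel tab that sticks out 50 mm level from the middle of the lid's front face: 22 mm wide (along the case's y), 14 mm thick. With the lid shut the point lies 214 mm nearer the robot than the hinge line and 22 mm above it. Held across its 22 mm width the tab can turn between the fingers as the lid swings.
- bowl_rim (a point): Centre of the mouth, at rim height, of the loose round-bottomed turned wooden bowl: outer diameter 156, height 90, wall 7 mm, upright at the rim, hemispherical below; about 0.3 kg. z is the bowl's axis. It starts standing free on the table.
- ring_top (a point): Centre of the top of the fixed cork ring stand: outer diameter 128, inner diameter 96, height 30 mm. With the bowl seated its rim lies about 74 mm above this point.
- round_1_c (a point): Centre of a round wooden furniture foot: plain solid cylinder 56 mm in diameter, 44 mm high (z is its axis), 75 g
- round_2_c (a point): Centre of a round wooden furniture foot: plain solid cylinder 56 mm in diameter, 44 mm high (z is its axis), 75 g
- round_3_c (a point): Centre of a round wooden furniture foot: plain solid cylinder 56 mm in diameter, 44 mm high (z is its axis), 75 g
- square_1_c (a point): Centre of a square wooden furniture foot: block 60 (x) x 44 (y) x 44 mm (z), 80 g
- square_2_c (a point): Centre of a square wooden furniture foot: block 60 (x) x 44 (y) x 44 mm (z), 80 g
- tube_1_c (a point): Centre of a wooden tube, a stray that does not belong in the case: outer diameter 60, bore 40, height 44 mm (z is its axis), 50 g; one or two of the three are present, in any compartment
- tube_2_c (a point): Centre of a wooden tube, a stray that does not belong in the case: outer diameter 60, bore 40, height 44 mm (z is its axis), 50 g; one or two of the three are present, in any compartment
- tube_3_c (a point): Centre of a wooden tube, a stray that does not belong in the case: outer diameter 60, bore 40, height 44 mm (z is its axis), 50 g; one or two of the three are present, in any compartment
- hammer: Bystander: hammer lying on the left of the table
- screwdriver: Bystander: screwdriver lying on the right of the table
- offcut: Bystander: wooden offcut 70 x 50 x 25 mm lying before the case, to the left; origin under its centre
Mind the look-alikes: they are no part of the job. What is shaped like the part that bears round_3_c but blue is not meant. Leave any blue look-alike of the part that bears square_2_c alone.

How it is judged:
On the way:
1. the bowl sits level in the ring and the lid is open (horizontal distance between bowl_rim and ring_top below 0.014 m and z of bowl_rim in the frame of ring_top between 0.062 and 0.085 m and angle between bowl_rim's own z axis and vertical below 0.15 rad and value of joint lid above 1.2 rad), for 0.2 s.
At the end, for the whole second after the job is handed in: Bowl in the ring, centred to 14 mm, level to 0.15 rad, all tubes at rest in it; round feet in near-row, square feet in far-row compartments, each on its own floor (within 38 mm of the centre, centre under 42 mm up); lid shut to 0.06 rad (horizontal distance between bowl_rim and ring_top below 0.014 m and z of bowl_rim in the frame of ring_top between 0.062 and 0.085 m and angle between bowl_rim's own z axis and vertical below 0.15 rad and linear speed of each of bowl, round_1, round_2, round_3, square_1, square_2, tube_1, tube_2, tube_3 below 0.03 m/s and value of joint lid below 0.06 rad and (horizontal distance between round_1_c and slot_near1 below 0.038 m or horizontal distance between round_1_c and slot_near2 below 0.038 m or horizontal distance between round_1_c and slot_near3 below 0.038 m) and z of round_1_c in the frame of case between 0.015 and 0.042 m and (horizontal distance between round_2_c and slot_near1 below 0.038 m or horizontal distance between round_2_c and slot_near2 below 0.038 m or horizontal distance between round_2_c and slot_near3 below 0.038 m) and z of round_2_c in the frame of case between 0.015 and 0.042 m and (horizontal distance between round_3_c and slot_near1 below 0.038 m or horizontal distance between round_3_c and slot_near2 below 0.038 m or horizontal distance between round_3_c and slot_near3 below 0.038 m) and z of round_3_c in the frame of case between 0.015 and 0.042 m and (horizontal distance between square_1_c and slot_far1 below 0.038 m or horizontal distance between square_1_c and slot_far2 below 0.038 m or horizontal distance between square_1_c and slot_far3 below 0.038 m) and z of square_1_c in the frame of case between 0.015 and 0.042 m and (horizontal distance between square_2_c and slot_far1 below 0.038 m or horizontal distance between square_2_c and slot_far2 below 0.038 m or horizontal distance between square_2_c and slot_far3 below 0.038 m) and z of square_2_c in the frame of case between 0.015 and 0.042 m and horizontal distance between each of tube_1_c, tube_2_c, tube_3_c and bowl_rim below 0.065 m and z of tube_1_c in the frame of ring_top between -0.01 and 0.095 m and z of tube_2_c in the frame of ring_top between -0.01 and 0.095 m and z of tube_3_c in the frame of ring_top between -0.01 and 0.095 m); the robot touches nothing.
It fails at once if the hammer is moved more than 6 cm (distance of hammer from where it was at the start of the episode above 0.06 m).
It fails at once if the screwdriver is moved more than 6 cm (distance of screwdriver from where it was at the start of the episode above 0.06 m).
It fails at once if the offcut is moved more than 6 cm (distance of offcut from where it was at the start of the episode above 0.06 m).
Of tube_1, tube_2, tube_3 only 1 to 2 are there at a start; the rules pass over those that are not, and their reading is None.
At some moment in a run one of round_3, square_2 may be knocked a few centimetres aside while the robot is not near it.
Once in a run the grip may slacken for a moment while it holds something.
It also fails if it takes over 210 s, if anything falls off the work surface, if the arm or the gripper's body presses on something with over 40 N, if the wrist force passes 120 N, or if a joint passes its speed limit or range.

## Working session

There is one attempt and no reset: what is moved stays moved. The work goes in short steps, Python scripts to look and compute and a tool call to move; the robot and the scene stay as the last step left them, time stands still between calls to the robot, and variables do not carry over. Pictures are saved under pics/ and viewed, at most 14 in all, crops included, and the job is handed in when it is done.

Besides the shell and the picture viewer there is one more tool, called as a command line: name --argument value ..., lists and objects as JSON in quotes. move_arm: Moves the arm, as the interface text tells. Its arguments: {"type":"object","properties":{"targets":{"type":"array","items":{"type":"object","properties":{"jaw":{"type":"number"},"travel":{"type":"array","items":{"type":"number"}},"yaw":{"type":"number"}}}},"squeeze":{"type":"number"}},"required":["targets"]}

```bash
mkdir -p pics
cat > h.py <<'E'
import numpy as np, cv2
from station import robot
from scipy.spatial.transform import Rotation as R
def pose():
    s=robot.sense(); w,x,y,z=s['tcp_rot']; T=np.eye(4); T[:3,:3]=R.from_quat([x,y,z,w]).as_matrix(); T[:3,3]=s['ee_pos']; return T,s
def grab(cam,name=None):
    T,s=pose(); f=robot.grab_frame(cam)
    if 'T_tool_cam' in f: f['T']=T@f['T_tool_cam']
    if name: cv2.imwrite(f'pics/{name}.png',f['frame'])
    return f
def pt(f,uv,z):
    d=f['T'][:3,:3]@np.linalg.solve(f['mtx'],[uv[0],uv[1],1.]); o=f['T'][:3,3]
    return o+d*(z-o[2])/d[2]
def px(f,p):
    c=np.linalg.inv(f['T'])@np.r_[p,1.]; u=f['mtx']@c[:3]; return u[:2]/u[2]
def find(f,cam,t,z):
    for r in robot.search_frame(cam,t):
        print(cam,t,round(r['score'],2),np.round(r['point'],0),np.round(pt(f,r['point'],z),3))
def delta(p,yaw_to=None):
    T,s=pose(); print('tool delta cm',np.round(100*T[:3,:3].T@(np.array(p)-T[:3,3]),1))
E
python3 - <<'E'
from h import *
T,s=pose(); print(np.round(T,3),s['time_s'],s['gripper_width'])
f=grab('scene','s0'); g=grab('top','t0')
print(np.round(f['T'],2),np.round(g['T'],2),g['mtx'])
for c,fr in(('top',g),('scene',f)):
  for t,z in (('lid_tab',.0465),('bowl_rim',.09),('ring_top',.03),('round_1_c',.044),('square_1_c',.044),('hammer',.01),('screwdriver',.01),('offcut',.025),('case',.03),('lid',.068)): find(fr,c,t,z)
print(robot.sense()['time_s'])
E
```

```text
[[-0.931  0.364 -0.001  0.237]
 [ 0.364  0.931 -0.002  0.605]
 [-0.    -0.002 -1.     0.23 ]
 [ 0.     0.     0.     1.   ]] 0.0 0.08530168891564106
[[ 0.01  0.71 -0.71  1.48]
 [ 1.   -0.02  0.    0.04]
 [-0.01 -0.71 -0.71  1.08]
 [ 0.    0.    0.    1.  ]] [[ 0.03 -1.    0.08  0.38]
 [-1.   -0.03  0.02  0.03]
 [-0.01 -0.08 -1.    1.41]
 [ 0.    0.    0.    1.  ]] [[356.28546851   0.         256.95458599]
 [  0.         356.28546851 194.93524013]
 [  0.           0.           1.        ]]
top lid_tab 0.68 [277. 183.] [ 0.535 -0.031  0.046]
top bowl_rim 0.61 [357. 216.] [ 0.418 -0.325  0.09 ]
top bowl_rim 0.45 [279. 180.] [ 0.542 -0.034  0.09 ]
top ring_top 0.68 [167. 214.] [0.404 0.393 0.03 ]
top ring_top 0.31 [280. 176.] [ 0.565 -0.04   0.03 ]
top round_1_c 0.36 [410. 173.] [ 0.589 -0.539  0.044]
top round_1_c 0.34 [278. 184.] [ 0.534 -0.032  0.044]
top round_1_c 0.24 [276. 180.] [ 0.547 -0.024  0.044]
top square_1_c 0.49 [409. 177.] [ 0.574 -0.534  0.044]
top hammer 0.56 [115. 185.] [0.515 0.609 0.01 ]
top hammer 0.49 [280. 182.] [ 0.545 -0.044  0.01 ]
top screwdriver 0.77 [408. 17
[... 318 characters left out ...]
0.043  0.068]
scene lid_tab 0.95 [230. 211.] [ 0.544 -0.037  0.046]
scene bowl_rim 0.96 [140. 184.] [ 0.457 -0.331  0.09 ]
scene bowl_rim 0.63 [231. 212.] [ 0.591 -0.03   0.09 ]
scene ring_top 0.88 [341. 192.] [0.45  0.337 0.03 ]
scene square_1_c 0.71 [419. 205.] [0.534 0.577 0.044]
scene square_1_c 0.3 [142. 184.] [ 0.412 -0.342  0.044]
scene hammer 0.59 [423. 203.] [0.492 0.609 0.01 ]
scene screwdriver 0.84 [ 69. 228.] [ 0.573 -0.557  0.01 ]
scene offcut 0.74 [286. 173.] [0.349 0.156 0.025]
scene case 0.66 [229. 215.] [ 0.546 -0.04   0.03 ]
scene case 0.54 [423. 206.] [0.522 0.595 0.03 ]
scene lid 0.93 [229. 214.] [ 0.575 -0.038  0.068]
scene lid 0.39 [228. 216.] [ 0.587 -0.041  0.068]
1.1
```

Run:
```python
import cv2
a=cv2.imread('pics/t0.png');b=cv2.imread('pics/s0.png')
cv2.imwrite('pics/t0b.png',cv2.resize(a[100:300,60:460],(800,400),interpolation=cv2.INTER_CUBIC))
cv2.imwrite('pics/s0b.png',cv2.resize(b[120:290,30:460],(800,316),interpolation=cv2.INTER_CUBIC))
```

```text
(no output)
```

View pics/t0b.png

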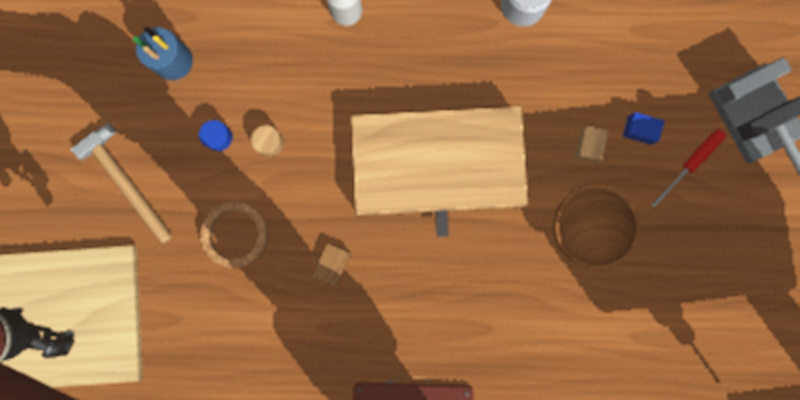

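View pics/s0b.png

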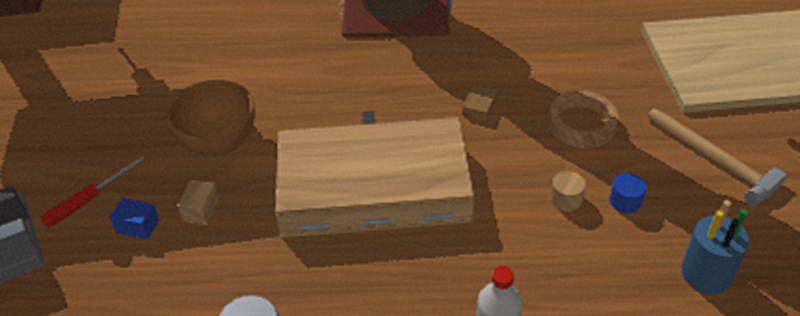

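Run:
```python
from h import *
f=grab('top')
c=lambda x,y:(60+x/2,100+y/2)
for n,p,z in (('bowl',c(595,225.5),.09),('ring',c(233,234),.03),('round',c(266,139),.044),('sq',c(594,143),.044),('bluesq',c(644,127),.04),('tabtip',c(442,236),.0535),('lidNL',c(356,214),.0685),('lidNR',c(527,205),.0685),('lidFL',c(351,115),.0685),('lidFR',c(521,107),.0685)):
  print(n,np.round(pt(f,p,z),3))
s=cv2.imread('pics/t0.png'); 
c=lambda x,y:(60+x/2,100+y/2)
g=cv2.cvtColor(s,cv2.COLOR_BGR2GRAY)
```

```text
bowl [ 0.429 -0.326  0.09 ]
ring [0.395 0.355 0.03 ]
round [0.58  0.296 0.044]
sq [ 0.589 -0.336  0.044]
bluesq [ 0.623 -0.433  0.04 ]
tabtip [ 0.402 -0.048  0.054]
lidNL [0.439 0.116 0.068]
lidNR [ 0.465 -0.205  0.068]
lidFL [0.627 0.131 0.068]
lidFR [ 0.651 -0.191  0.068]
```

move_arm --targets '[{"yaw": -7.13, "jaw": 8.5}, {"yaw": -7.13}, {"yaw": -7.13}, {"travel": [-3.15, -4.5, 0]}, {"travel": [-3.15, -4.5, 0]}, {"travel": [-3.15, -4.5, 0]}, {"travel": [-3.15, -4.5, 0]}, {"travel": [-3.15, -4.5, 0]}, {"travel": [-3.15, -4.5, 0]}, {"travel": [-3.15, -4.5, 0]}, {"travel": [-3.15, -4.5, 0]}, {"travel": [-3.15, -4.5, 0]}]'

```text
validation failed for argument at $.ta...
```

move_arm --targets '[{"yaw": -7.13, "jaw": 8.5, "travel": [0, 0, 0]}, {"yaw": -7.13, "jaw": 8.5, "travel": [0, 0, 0]}, {"yaw": -7.13, "jaw": 8.5, "travel": [0, 0, 0]}, {"travel": [-3.15, -4.5, 0], "yaw": 0, "jaw": 8.5}, {"travel": [-3.15, -4.5, 0], "yaw": 0, "jaw": 8.5}, {"travel": [-3.15, -4.5, 0], "yaw": 0, "jaw": 8.5}, {"travel": [-3.15, -4.5, 0], "yaw": 0, "jaw": 8.5}, {"travel": [-3.15, -4.5, 0], "yaw": 0, "jaw": 8.5}, {"travel": [-3.15, -4.5, 0], "yaw": 0, "jaw": 8.5}, {"travel": [-3.15, -4.5, 0], "yaw": 0, "jaw": 8.5}, {"travel": [-3.15, -4.5, 0], "yaw": 0, "jaw": 8.5}, {"travel": [-3.15, -4.5, 0], "yaw": 0, "jaw": 8.5}]'

```text
time_s: 2.65
ee_pos: [0.5213, 0.1989, 0.2316]
tcp_rot: [0.0, -0.0, 1.0, 0.0]
contact_force: [1.0, 0.7, -0.1]
gripper_width: 0.0849
grip_force: 0.0
```

move_arm --targets '[{"travel": [0, -5, 0], "yaw": 0, "jaw": 8.5}, {"travel": [0, -5, 0], "yaw": 0, "jaw": 8.5}, {"travel": [0, -5, 0], "yaw": 0, "jaw": 8.5}, {"travel": [0, -5, 0], "yaw": 0, "jaw": 8.5}, {"travel": [0, -5, 0], "yaw": 0, "jaw": 8.5}, {"travel": [0, -5, 0], "yaw": 0, "jaw": 8.5}, {"travel": [0, -5, 0], "yaw": 0, "jaw": 8.5}, {"travel": [0, -5, 0], "yaw": 0, "jaw": 8.5}, {"travel": [0, -5, 0], "yaw": 0, "jaw": 8.5}, {"travel": [3.03, -5, 0], "yaw": 0, "jaw": 8.5}, {"travel": [3.03, -5, 0], "yaw": 0, "jaw": 8.5}, {"travel": [3.03, -5, 0], "yaw": 0, "jaw": 8.5}]'

```text
time_s: 4.15
ee_pos: [0.4289, -0.401, 0.2316]
tcp_rot: [0.0, -0.0, 1.0, -0.0]
contact_force: [0.9, -0.3, 0.9]
gripper_width: 0.0851
grip_force: 0.0
```

Run:
```python
from h import *
T,s=pose(); print(s['ee_pos'],s['q'])
f=grab('wrist','w1'); print(np.round(f['T_tool_cam'],3)); 
find(f,'wrist','bowl_rim',.09)
im=f['frame'].copy()
for c,col in (((.429,-.326),(0,255,0)),):
  for r in (.078,.071):
    P=np.array([px(f,[c[0]+r*np.cos(a),c[1]+r*np.sin(a),.09]) for a in np.linspace(0,6.3,60)])
    cv2.polylines(im,[P.astype(int)],True,col,1)
cv2.imwrite('pics/w1b.png',im)
```

```text
[ 0.42886438 -0.40099096  0.23158658] [ 0.03461768  0.24549599  0.76650229  1.65483478 -0.17565021  1.31150907
  2.40300869]
[[-0.    -0.956 -0.292  0.074]
 [ 1.    -0.     0.001 -0.   ]
 [-0.001 -0.292  0.956 -0.144]
 [ 0.     0.     0.     1.   ]]
wrist bowl_rim 0.95 [321. 176.] [ 0.418 -0.328  0.09 ]
```

View pics/w1b.png

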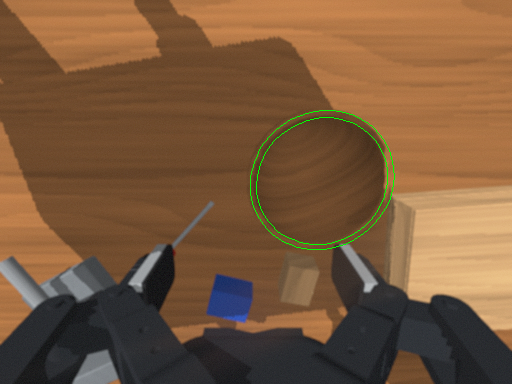

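move_arm --targets '[{"travel": [0, 0, 5.5], "yaw": 0, "jaw": 8.5}, {"travel": [0, 0, 5.5], "yaw": 0, "jaw": 8.5}, {"travel": [0, 0, 5.5], "yaw": 0, "jaw": 8.5}, {"travel": [0, 0, 0], "yaw": 0, "jaw": 0.3}, {"travel": [0, 0, 0], "yaw": 0, "jaw": 0.3}, {"travel": [0, 0, 0], "yaw": 0, "jaw": 0.3}, {"travel": [0, 0, 0], "yaw": 0, "jaw": 0.3}, {"travel": [0, 0, 0], "yaw": 0, "jaw": 0.3}, {"travel": [0, 0, 0], "yaw": 0, "jaw": 0.3}, {"travel": [0, 0, 0], "yaw": 0, "jaw": 0.3}, {"travel": [0, 0, 0], "yaw": 0, "jaw": 0.3}, {"travel": [0, 0, 0], "yaw": 0, "jaw": 0.3}]' --squeeze 90

```text
time_s: 5.75
ee_pos: [0.4304, -0.4008, 0.0675]
tcp_rot: [0.001, 0.0, 1.0, -0.001]
contact_force: [-0.0, -3.4, 7.4]
gripper_width: 0.0067
grip_force: 83.9
```

move_arm --targets '[{"travel": [0, 0, -3], "yaw": 0, "jaw": 0.3}, {"travel": [0, 0, -5], "yaw": 0, "jaw": 0.3}, {"travel": [0, 0, -5], "yaw": 0, "jaw": 0.3}, {"travel": [-1.75, 5, 0], "yaw": 0, "jaw": 0.3}, {"travel": [-1.75, 5, 0], "yaw": 0, "jaw": 0.3}, {"travel": [-1.75, 5, 0], "yaw": 0, "jaw": 0.3}, {"travel": [-1.75, 5, 0], "yaw": 0, "jaw": 0.3}, {"travel": [0, 5, 0], "yaw": 0, "jaw": 0.3}, {"travel": [0, 5, 0], "yaw": 0, "jaw": 0.3}, {"travel": [0, 5, 0], "yaw": 0, "jaw": 0.3}, {"travel": [0, 5, 0], "yaw": 0, "jaw": 0.3}, {"travel": [0, 5, 0], "yaw": 0, "jaw": 0.3}]'

```text
time_s: 7.25
ee_pos: [0.4988, 0.052, 0.196]
tcp_rot: [-0.0, -0.0, 1.0, -0.0]
contact_force: [0.2, 1.1, -3.9]
gripper_width: 0.007
grip_force: 84.3
```

move_arm --targets '[{"travel": [0, 5, 0], "yaw": 0, "jaw": 0.3}, {"travel": [2.58, 4.5, 0], "yaw": 0, "jaw": 0.3}, {"travel": [2.58, 4.5, 0], "yaw": 0, "jaw": 0.3}, {"travel": [2.58, 4.5, 0], "yaw": 0, "jaw": 0.3}, {"travel": [2.58, 4.5, 0], "yaw": 0, "jaw": 0.3}, {"travel": [0, 0, 0], "yaw": 0, "jaw": 0.3}]'

```text
time_s: 8.0
ee_pos: [0.3931, 0.2838, 0.1958]
tcp_rot: [-0.001, -0.004, 1.0, -0.0]
contact_force: [0.0, -0.4, -3.4]
gripper_width: 0.0071
grip_force: 84.0
```

Run:
```python
from h import *
T,s=pose(); print(np.round(T,3),s['grip_force'],s['gripper_width'])
f=grab('wrist','w2'); g=grab('top','t2')
im=f['frame'].copy()
find(f,'wrist','ring_top',.03); find(g,'top','ring_top',.03)
def circ(c,r,z,col,im,f):
    P=np.array([px(f,[c[0]+r*np.cos(a),c[1]+r*np.sin(a),z]) for a in np.linspace(0,6.3,60)])
    cv2.polylines(im,[P.astype(int)],True,col,1)
p=T[:3,3]; b=(p[0]-.001,p[1]+.0745)
circ(b,.078,p[2]+.0235,(0,255,0),im,f); 
for r in(.064,.048): circ((.395,.355),r,.03,(0,0,255),im,f)
cv2.imwrite('pics/w2b.png',im)
```

```text
[[-1.    -0.008 -0.002  0.393]
 [-0.008  1.    -0.     0.284]
 [ 0.002 -0.    -1.     0.196]
 [ 0.     0.     0.     1.   ]] 84.00591610494303 0.0070551540671076746
wrist ring_top 0.82 [280. 146.] [0.353 0.314 0.03 ]
top ring_top 0.53 [189. 209.] [0.429 0.309 0.03 ]
```

View pics/w2b.png

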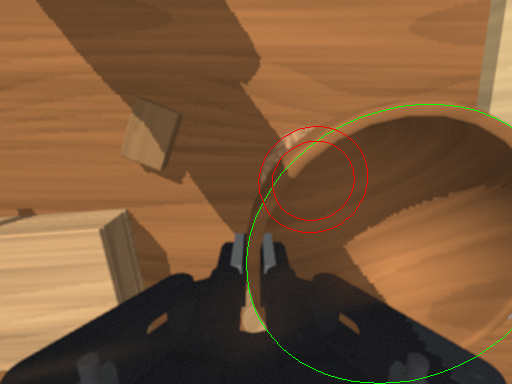

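move_arm --targets '[{"travel": [-0.2, -0.3, 3], "yaw": 0, "jaw": 0.3}, {"travel": [0, 0, 4], "yaw": 0, "jaw": 0.3}, {"travel": [0, 0, 2], "yaw": 0, "jaw": 0.3}, {"travel": [0, 0, 1], "yaw": 0, "jaw": 0.3}, {"travel": [0, 0, 0.7], "yaw": 0, "jaw": 0.3}, {"travel": [0, 0, 0.4], "yaw": 0, "jaw": 0.3}, {"travel": [0, 0, 0], "yaw": 0, "jaw": 0.3}, {"travel": [0, 0, 0], "yaw": 0, "jaw": 0.3}]'

```text
time_s: 9.2
ee_pos: [0.3986, 0.2777, 0.0858]
tcp_rot: [0.0, -0.0, 1.0, 0.0]
contact_force: [-0.6, 0.2, -3.3]
gripper_width: 0.0069
grip_force: 84.1
```

move_arm --targets '[{"travel": [0.2, 0.2, 0.2], "yaw": 0, "jaw": 0.3}, {"travel": [0, 0, 0.2], "yaw": 0, "jaw": 0.3}, {"travel": [0, 0, 0.1], "yaw": 0, "jaw": 0.3}, {"travel": [0, 0, 0], "yaw": 0, "jaw": 0.3}]'

```text
time_s: 9.7
ee_pos: [0.3968, 0.2805, 0.0811]
tcp_rot: [0.001, -0.0, 1.0, 0.001]
contact_force: [-0.6, 1.2, 4.5]
gripper_width: 0.0067
grip_force: 85.1
```

move_arm --targets '[{"travel": [0, 0, 0], "yaw": 0, "jaw": 4}, {"travel": [0, 0, 0], "yaw": 0, "jaw": 4}, {"travel": [0, 0, 0], "yaw": 0, "jaw": 4}, {"travel": [0, 0, -3], "yaw": 0, "jaw": 4}, {"travel": [0, 0, -5], "yaw": 0, "jaw": 8}, {"travel": [0, 0, -5], "yaw": -4.6, "jaw": 8}]'

```text
time_s: 10.45
ee_pos: [0.396, 0.279, 0.2115]
tcp_rot: [-0.0, -0.041, 0.999, -0.0]
contact_force: [0.4, 1.4, 0.3]
gripper_width: 0.0748
grip_force: 0.0
```

Run:
```python
from h import *
T,s=pose(); print(np.round(T,3))
f=grab('wrist','w3'); im=f['frame'].copy()
def circ(c,r,z,col):
    P=np.array([px(f,[c[0]+r*np.cos(a),c[1]+r*np.sin(a),z]) for a in np.linspace(0,6.3,60)])
    cv2.polylines(im,[P.astype(int)],True,col,1)
circ((.395,.355),.078,.104,(0,255,0)); circ((.395,.355),.064,.03,(0,0,255))
cv2.imwrite('pics/w3b.png',im)
```

```text
[[-0.997 -0.082 -0.001  0.396]
 [-0.082  0.997 -0.001  0.279]
 [ 0.001 -0.001 -1.     0.211]
 [ 0.     0.     0.     1.   ]]
```

View pics/w3b.png

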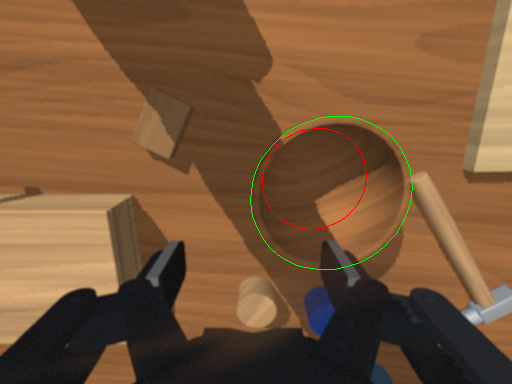

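move_arm --targets '[{"travel": [-1.69, -5.46, 0], "yaw": 0, "jaw": 5}, {"travel": [-1.69, -5.46, 0], "yaw": 0, "jaw": 5}, {"travel": [-1.69, -5.46, 0], "yaw": 0, "jaw": 5}, {"travel": [1.37, -5.46, 0], "yaw": 0, "jaw": 5}, {"travel": [1.37, -5.46, 0], "yaw": 0, "jaw": 5}, {"travel": [1.37, -5.46, 0], "yaw": 0, "jaw": 5}, {"travel": [0, 0, 3], "yaw": 0, "jaw": 5}, {"travel": [0, 0, 3], "yaw": 0, "jaw": 5}, {"travel": [0, 0, 0], "yaw": 0, "jaw": 5}]'

```text
time_s: 11.62
ee_pos: [0.4307, -0.0466, 0.1487]
tcp_rot: [-0.002, -0.04, 0.999, -0.0]
contact_force: [0.2, -0.1, 0.3]
gripper_width: 0.0498
grip_force: 0.0
```

Run:
```python
from h import *
T,s=pose(); print(np.round(T,3)); f=grab('wrist','w4')
find(f,'wrist','lid_tab',.0535); print(px(f,[.426,-.047,.0535]), px(f,[.6265-.188*.997,.0,.0685]))
```

```text
[[-0.997 -0.08  -0.004  0.431]
 [-0.08   0.997 -0.001 -0.047]
 [ 0.004 -0.001 -1.     0.149]
 [ 0.     0.     0.     1.   ]]
wrist lid_tab 0.77 [252. 252.] [ 0.485 -0.043  0.053]
[253.06422263 193.69183578] [304.75851692 216.56245384]
```

View pics/w4.png

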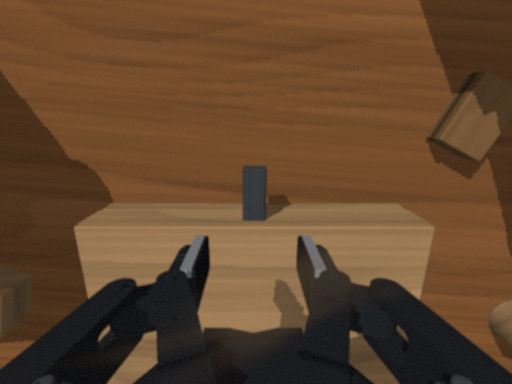

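move_arm --targets '[{"travel": [0, 0.1, 4], "yaw": 0, "jaw": 5}, {"travel": [0, 0, 4], "yaw": 0, "jaw": 5}, {"travel": [0, 0, 4], "yaw": 0, "jaw": 5}, {"travel": [0, 0, 0], "yaw": 0, "jaw": 1.8}, {"travel": [0, 0, 0], "yaw": 0, "jaw": 1.8}, {"travel": [0, 0, 0], "yaw": 0, "jaw": 1.8}, {"travel": [0, 0, 0], "yaw": 0, "jaw": 1.8}, {"travel": [0, 0, 0], "yaw": 0, "jaw": 1.8}, {"travel": [0, 0, 0], "yaw": 0, "jaw": 1.8}]' --squeeze 50

```text
time_s: 12.85
ee_pos: [0.4329, -0.0454, 0.0316]
tcp_rot: [0.001, -0.04, 0.999, 0.0]
contact_force: [-5.5, -0.7, 9.9]
gripper_width: 0.0207
grip_force: 51.6
```

Run:
```python
from h import *
T,s=pose(); p=T[:3,3]; print(p,s['contact_force'],s['gripper_width'])
# arc rows: radius from grasp pt about hinge
xr=.639-p[0]; xr=np.hypot(xr,p[1]+.030); zr=p[2]+.019-.0245; r=np.hypot(xr,zr); a0=np.arctan2(zr,xr); print(r,a0)
th=np.linspace(0,1.55,23); X=-r*np.cos(a0+th); Z=r*np.sin(a0+th)
for i in range(22): print(round(-100*(X[i+1]-X[i]),2), round(-100*(Z[i+1]-Z[i]),2))
```

```text
[ 0.43293011 -0.04535653  0.03158232] [-5.49071421 -0.72241256  9.93412552] 0.020749773681539112
0.20828084521329743 0.12555629996843126
-0.23 -1.45
-0.34 -1.43
-0.44 -1.4
-0.53 -1.37
-0.63 -1.33
-0.72 -1.28
-0.81 -1.22
-0.89 -1.16
-0.97 -1.1
-1.05 -1.03
-1.12 -0.95
-1.18 -0.87
-1.24 -0.78
-1.29 -0.7
-1.34 -0.6
-1.38 -0.51
-1.41 -0.41
-1.43 -0.31
-1.45 -0.21
-1.46 -0.1
-1.47 -0.0
-1.46 0.1
```

move_arm --targets '[{"travel": [-0.23, 0, -1.45], "yaw": 0, "jaw": 1.8}, {"travel": [-0.34, 0, -1.43], "yaw": 0, "jaw": 1.8}, {"travel": [-0.44, 0, -1.4], "yaw": 0, "jaw": 1.8}, {"travel": [-0.53, 0, -1.37], "yaw": 0, "jaw": 1.8}, {"travel": [-0.63, 0, -1.33], "yaw": 0, "jaw": 1.8}, {"travel": [-0.72, 0, -1.28], "yaw": 0, "jaw": 1.8}, {"travel": [-0.81, 0, -1.22], "yaw": 0, "jaw": 1.8}, {"travel": [-0.89, 0, -1.16], "yaw": 0, "jaw": 1.8}, {"travel": [-0.97, 0, -1.1], "yaw": 0, "jaw": 1.8}, {"travel": [-1.05, 0, -1.03], "yaw": 0, "jaw": 1.8}, {"travel": [-1.12, 0, -0.95], "yaw": 0, "jaw": 1.8}, {"travel": [-1.18, 0, -0.87], "yaw": 0, "jaw": 1.8}]'

```text
time_s: 14.35
ee_pos: [0.5192, -0.0385, 0.1768]
tcp_rot: [-0.003, -0.04, 0.999, 0.0]
contact_force: [-16.9, -2.7, 9.7]
gripper_width: 0.0211
grip_force: 69.9
```

move_arm --targets '[{"travel": [-1.24, 0, -0.78], "yaw": 0, "jaw": 1.8}, {"travel": [-1.29, 0, -0.7], "yaw": 0, "jaw": 1.8}, {"travel": [-1.34, 0, -0.6], "yaw": 0, "jaw": 1.8}, {"travel": [-1.38, 0, -0.51], "yaw": 0, "jaw": 1.8}, {"travel": [-1.41, 0, -0.41], "yaw": 0, "jaw": 1.8}, {"travel": [-1.43, 0, -0.31], "yaw": 0, "jaw": 1.8}, {"travel": [-1.45, 0, -0.21], "yaw": 0, "jaw": 1.8}, {"travel": [-1.46, 0, -0.1], "yaw": 0, "jaw": 1.8}, {"travel": [-1.47, 0, 0], "yaw": 0, "jaw": 1.8}, {"travel": [-1.46, 0, 0.1], "yaw": 0, "jaw": 1.8}, {"travel": [0, 0, 0], "yaw": 0, "jaw": 1.8}]'

```text
time_s: 15.72
ee_pos: [0.6628, -0.027, 0.2136]
tcp_rot: [0.002, -0.041, 0.999, -0.0]
contact_force: [1.2, -2.2, 4.7]
gripper_width: 0.0208
grip_force: 74.1
```

move_arm --targets '[{"travel": [0, 0, 0], "yaw": 0, "jaw": 4}, {"travel": [0, 0, 0], "yaw": 0, "jaw": 4}, {"travel": [0, 0, -3], "yaw": 0, "jaw": 4}, {"travel": [0, 0, -4], "yaw": 0, "jaw": 4}, {"travel": [0, 0, -4], "yaw": 0, "jaw": 4}, {"travel": [4, 0, 0], "yaw": 0, "jaw": 8}, {"travel": [4, 0, 0], "yaw": 0, "jaw": 8}, {"travel": [4, 0, 0], "yaw": 0, "jaw": 8}, {"travel": [0, 0, 0], "yaw": 0, "jaw": 8}]'

```text
time_s: 16.85
ee_pos: [0.5386, -0.0367, 0.3224]
tcp_rot: [0.001, -0.04, 0.999, 0.001]
contact_force: [1.1, 0.2, -0.6]
gripper_width: 0.0798
grip_force: 0.0
```

Run:
```python
from h import *
T,s=pose(); print(np.round(T,3)); f=grab('wrist','w5')
C=np.array([.5455,-.037]); a=np.deg2rad(4.6); M=np.array([[np.cos(a),-np.sin(a)],[np.sin(a),np.cos(a)]])
im=f['frame'].copy()
for t in ('round_1_c','square_1_c','tube_1_c'): find(f,'wrist',t,.052)
for n,x in (('n',-.044),('f',.044)):
  for i,y in enumerate((.104,0,-.104)):
    p=C+M@[x,y]; q=px(f,[*p,.008]); print(n,i+1,np.round(p,3),np.round(q)); cv2.circle(im,tuple(int(v) for v in q),3,(0,0,255),-1)
cv2.imwrite('pics/w5b.png',im)
```

```text
[[-0.997 -0.081  0.002  0.539]
 [-0.081  0.997  0.003 -0.037]
 [-0.002  0.002 -1.     0.322]
 [ 0.     0.     0.     1.   ]]
wrist round_1_c 0.76 [314. 139.] [0.493 0.053 0.052]
wrist round_1_c 0.74 [194. 188.] [ 0.584 -0.126  0.052]
wrist square_1_c 0.83 [194. 189.] [ 0.585 -0.126  0.052]
wrist tube_1_c 0.58 [251. 261.] [ 0.707 -0.025  0.052]
wrist tube_1_c 0.48 [250. 220.] [ 0.631 -0.032  0.052]
n 1 [0.493 0.063] [314. 137.]
n 2 [ 0.502 -0.041] [252. 137.]
n 3 [ 0.51  -0.144] [189. 137.]
f 1 [0.581 0.07 ] [311. 188.]
f 2 [ 0.589 -0.033] [252. 188.]
f 3 [ 0.598 -0.137] [193. 188.]
```

View pics/w5b.png

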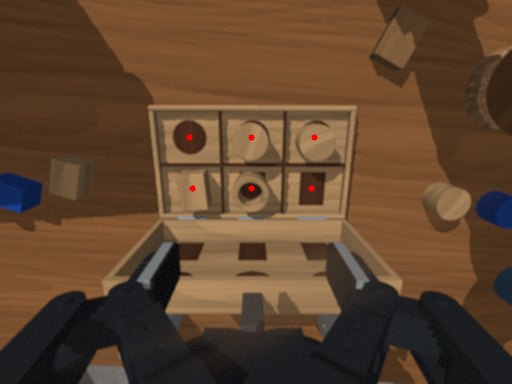

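Run:
```python
import cv2
a=cv2.imread('pics/w5.png')
cv2.imwrite('pics/w5c.png',cv2.resize(a[95:225,140:370],None,fx=3.4,fy=3.4,interpolation=cv2.INTER_CUBIC))
```

```text
(no output)
```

View pics/w5c.png

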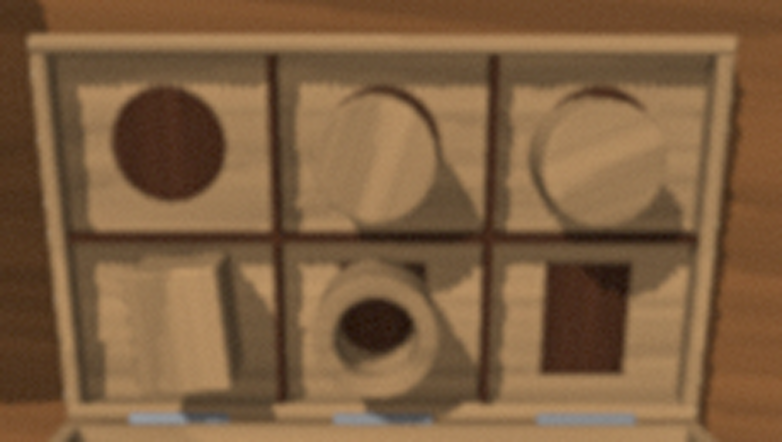

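move_arm --targets '[{"travel": [-1, 0, 3.2], "yaw": 0, "jaw": 1}, {"travel": [-1, 0, 3.2], "yaw": 0, "jaw": 0.2}, {"travel": [-1, 0, 3.3], "yaw": 0, "jaw": 0.2}, {"travel": [-3, 0, 0], "yaw": 0, "jaw": 0.2}, {"travel": [-3, 0, 0], "yaw": 0, "jaw": 0.2}, {"travel": [-1.1, 0, 0], "yaw": 0, "jaw": 0.2}, {"travel": [-1.1, 0, 0], "yaw": 0, "jaw": 0.2}, {"travel": [-1.1, 0, 0], "yaw": 0, "jaw": 0.2}, {"travel": [-1, 0, 0], "yaw": 0, "jaw": 0.2}, {"travel": [0, 0, 0], "yaw": 0, "jaw": 0.2}]' --squeeze 30

```text
time_s: 18.3
ee_pos: [0.6736, -0.0258, 0.2246]
tcp_rot: [0.0, -0.04, 0.999, -0.0]
contact_force: [0.9, -1.1, -0.4]
gripper_width: 0.0019
grip_force: 0.0
```

move_arm --targets '[{"travel": [3.8, 0, -0.8], "yaw": 0, "jaw": 2}, {"travel": [3.8, 0, -0.8], "yaw": 0, "jaw": 8.5}, {"travel": [3.8, 0, -0.8], "yaw": 0, "jaw": 8.5}, {"travel": [0, 0, 0], "yaw": 0, "jaw": 8.5}, {"travel": [0, 0, 0], "yaw": 0, "jaw": 8.5}]'

```text
time_s: 18.92
ee_pos: [0.5597, -0.0347, 0.249]
tcp_rot: [0.001, -0.041, 0.999, 0.0]
contact_force: [1.5, 0.5, 0.3]
gripper_width: 0.0851
grip_force: 0.0
```

Run:
```python
from h import *
T,s=pose(); print(s['ee_pos']); f=grab('wrist','w6'); g=grab('top','t6')
find(f,'wrist','tube_1_c',.052); find(g,'top','tube_1_c',.052); find(g,'top','lid_tab',.24)
find(g,'top','round_1_c',.044);find(g,'top','square_1_c',.044)
f5=dict(f); T5=np.eye(4); T5[:3,:3]=T[:3,:3]; T5[:3,3]=[.5386,-.0367,.3224]; f5['T']=T5@f['T_tool_cam']
print('w5 tube',pt(f5,(140+375/3.4,95+330/3.4),.052),'sq',pt(f5,(140+185/3.4,95+320/3.4),.052))
im=f['frame'].copy()
for c in ((.589,-.033),):
  for r in (.03,.02):
    P=np.array([px(f,[c[0]+r*np.cos(a),c[1]+r*np.sin(a),.052]) for a in np.linspace(0,6.3,60)])
    cv2.polylines(im,[P.astype(int)],True,(0,255,0),1)
b=g['frame']
im=np.hstack([im[100:292,100:420],cv2.resize(b[140:260,150:400],(400,192),interpolation=cv2.INTER_CUBIC)])
cv2.imwrite('pics/w6b.png',im)
```

```text
[ 0.55970591 -0.03471671  0.24898772]
wrist tube_1_c 0.68 [253. 272.] [ 0.703 -0.022  0.052]
wrist tube_1_c 0.56 [327. 130.] [0.497 0.052 0.052]
top lid_tab 0.64 [254. 142.] [0.648 0.057 0.24 ]
top round_1_c 0.63 [251. 190.] [0.507 0.071 0.044]
w5 tube [ 0.58346396 -0.03686406  0.052     ] sq [ 0.5857587  -0.12566226  0.052     ]
```

View pics/w6b.png

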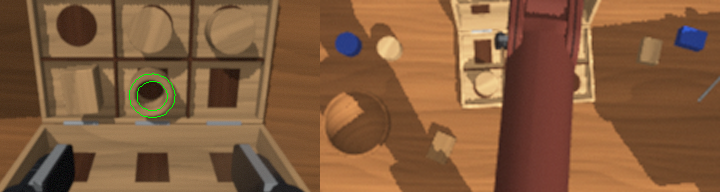

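move_arm --targets '[{"travel": [-2.3, -0.3, 0], "yaw": 0, "jaw": 7.8}, {"travel": [0, 0, 5.5], "yaw": 0, "jaw": 7.8}, {"travel": [0, 0, 5.5], "yaw": 0, "jaw": 7.8}, {"travel": [0, 0, 5.5], "yaw": 0, "jaw": 7.8}, {"travel": [0, 0, 3.2], "yaw": 0, "jaw": 7.8}, {"travel": [0, 0, 2.2], "yaw": 0, "jaw": 7.8}, {"travel": [0, 0, 0], "yaw": 0, "jaw": 5.5}, {"travel": [0, 0, 0], "yaw": 0, "jaw": 5.5}, {"travel": [0, 0, 0], "yaw": 0, "jaw": 5.5}, {"travel": [0, 0, 0], "yaw": 0, "jaw": 5.5}]' --squeeze 50

```text
time_s: 20.52
ee_pos: [0.5829, -0.0361, 0.0302]
tcp_rot: [0.001, -0.04, 0.999, 0.0]
contact_force: [-0.3, -0.7, -1.0]
gripper_width: 0.0582
grip_force: 56.6
```

move_arm --targets '[{"travel": [0, 0, -4], "yaw": 0, "jaw": 5.5}, {"travel": [0, 0, -6], "yaw": 0, "jaw": 5.5}, {"travel": [0, 0, -6], "yaw": 0, "jaw": 5.5}, {"travel": [0, 0, -4], "yaw": 0, "jaw": 5.5}, {"travel": [1.94, 5.07, 0], "yaw": 0, "jaw": 5.5}, {"travel": [1.94, 5.07, 0], "yaw": 0, "jaw": 5.5}, {"travel": [1.94, 5.07, 0], "yaw": 0, "jaw": 5.5}, {"travel": [1.94, 5.07, 0], "yaw": 0, "jaw": 5.5}, {"travel": [1.94, 5.07, 0], "yaw": 0, "jaw": 5.5}, {"travel": [1.94, 5.07, 0], "yaw": 0, "jaw": 5.5}, {"travel": [1.94, 5.07, 0], "yaw": 0, "jaw": 5.5}, {"travel": [1.94, 5.07, 0], "yaw": 0, "jaw": 5.5}]'

```text
time_s: 22.02
ee_pos: [0.3941, 0.357, 0.2301]
tcp_rot: [0.0, -0.04, 0.999, 0.0]
contact_force: [0.1, -0.0, 0.1]
gripper_width: 0.0584
grip_force: 57.0
```

move_arm --targets '[{"travel": [0, -0.2, 5], "yaw": 0, "jaw": 5.5}, {"travel": [0, 0, 5], "yaw": 0, "jaw": 5.5}, {"travel": [0, 0, 4], "yaw": 0, "jaw": 5.5}, {"travel": [0, 0, 2], "yaw": 0, "jaw": 5.5}, {"travel": [0, 0, 0], "yaw": 0, "jaw": 5.5}, {"travel": [0, 0, 0], "yaw": 0, "jaw": 6.8}, {"travel": [0, 0, 0], "yaw": 0, "jaw": 6.8}, {"travel": [0, 0, 0], "yaw": 0, "jaw": 6.8}, {"travel": [0, 0, -4], "yaw": 0, "jaw": 6.8}, {"travel": [0, 0, -6], "yaw": 0, "jaw": 6.8}, {"travel": [0, 0, -6], "yaw": 0, "jaw": 8.5}, {"travel": [0, 0, 0], "yaw": 0, "jaw": 8.5}]'

```text
time_s: 23.52
ee_pos: [0.3971, 0.3553, 0.2351]
tcp_rot: [0.003, -0.04, 0.999, 0.004]
contact_force: [0.7, -0.3, -0.9]
gripper_width: 0.0851
grip_force: 0.0
```

Run:
```python
from h import *
T,s=pose(); print(np.round(T,3)); f=grab('wrist','w7')
find(f,'wrist','tube_1_c',.06); find(f,'wrist','round_1_c',.044); find(f,'wrist','bowl_rim',.104)
print(px(f,[.58,.296,.044]))
```

```text
[[-0.997 -0.08   0.006  0.397]
 [-0.08   0.997  0.007  0.355]
 [-0.006  0.007 -1.     0.235]
 [ 0.     0.     0.     1.   ]]
wrist round_1_c 0.91 [ 28. 227.] [0.491 0.064 0.044]
wrist round_1_c 0.61 [396. 240.] [0.472 0.559 0.044]
wrist round_1_c 0.59 [ 50. 260.] [0.54  0.086 0.044]
wrist bowl_rim 0.72 [254. 179.] [0.388 0.356 0.104]
[201.28439322 294.12045929]
```

View pics/w7.png

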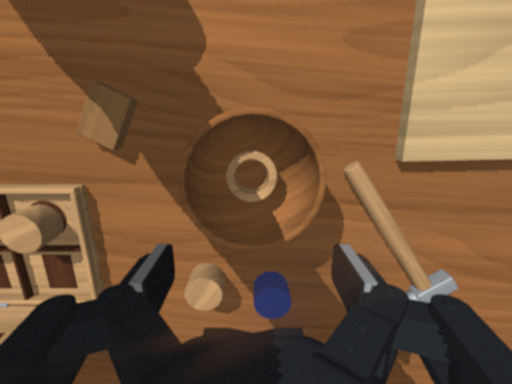

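move_arm --targets '[{"travel": [-4.45, -1.84, 0], "yaw": 0, "jaw": 8.5}, {"travel": [-4.45, -1.84, 0], "yaw": 0, "jaw": 8.5}, {"travel": [-4.45, -1.84, 0], "yaw": 0, "jaw": 8.5}, {"travel": [-4.45, -1.84, 0], "yaw": 0, "jaw": 8.5}, {"travel": [0, 0, 2], "yaw": 10, "jaw": 7.5}, {"travel": [0, 0, 2], "yaw": 10, "jaw": 7.5}, {"travel": [0, 0, 2], "yaw": 10, "jaw": 7.5}, {"travel": [0, 0, 2], "yaw": 10, "jaw": 7.5}, {"travel": [0, 0, 0], "yaw": 0, "jaw": 7.5}]'

```text
time_s: 24.85
ee_pos: [0.5768, 0.2937, 0.1464]
tcp_rot: [-0.002, 0.303, 0.953, -0.002]
contact_force: [0.1, -0.3, -0.1]
gripper_width: 0.075
grip_force: 0.0
```

Run:
```python
from h import *
T,s=pose(); print(np.round(T,3)); f=grab('wrist','w8')
find(f,'wrist','round_1_c',.044)
p=px(f,[.58,.296,.044]); print(p); delta([.58,.296,.022])
x,y=int(p[0]),int(p[1]); im=f['frame'].copy(); 
P=np.array([px(f,[.58+.028*np.cos(a),.296+.028*np.sin(a),.044]) for a in np.linspace(0,6.3,60)])
cv2.polylines(im,[P.astype(int)],True,(0,255,0),1); cv2.imwrite('pics/w8b.png',im)
```

```text
[[-0.816  0.578 -0.004  0.577]
 [ 0.578  0.816 -0.004  0.294]
 [ 0.001 -0.005 -1.     0.146]
 [ 0.     0.     0.     1.   ]]
wrist round_1_c 0.6 [ 30. 256.] [0.497 0.07  0.044]
wrist round_1_c 0.44 [164.  23.] [0.418 0.319 0.044]
[257.28315231 197.3412128 ]
tool delta cm [-0.   0.3 12.7]
```

View pics/w8b.png

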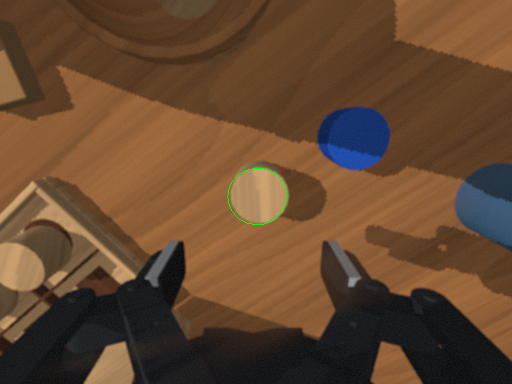

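move_arm --targets '[{"travel": [0, 0.35, 4], "yaw": 0, "jaw": 7.5}, {"travel": [0, 0, 4], "yaw": 0, "jaw": 7.5}, {"travel": [0, 0, 3], "yaw": 0, "jaw": 7.5}, {"travel": [0, 0, 1.7], "yaw": 0, "jaw": 7.5}, {"travel": [0, 0, 0], "yaw": 0, "jaw": 5.2}, {"travel": [0, 0, 0], "yaw": 0, "jaw": 5.2}, {"travel": [0, 0, 0], "yaw": 0, "jaw": 5.2}, {"travel": [0, 0, 0], "yaw": 0, "jaw": 5.2}, {"travel": [0, 0, -6], "yaw": 0, "jaw": 5.2}, {"travel": [0, 0, -6], "yaw": 0, "jaw": 5.2}, {"travel": [0, 0, -3], "yaw": 0, "jaw": 5.2}]' --squeeze 60

```text
time_s: 26.32
ee_pos: [0.5818, 0.2977, 0.1766]
tcp_rot: [0.001, 0.304, 0.953, 0.002]
contact_force: [0.4, -0.0, -1.3]
gripper_width: 0.0543
grip_force: 63.6
```

Run:
```python
from h import *
T,s=pose(); print(s['ee_pos'],s['gripper_width'],s['grip_force']); delta([.51,-.144,.2])
```

```text
[0.58181619 0.29773065 0.17658461] 0.05429095517393706 63.64230751991272
tool delta cm [-19.7 -40.2  -2.5]
```

move_arm --targets '[{"travel": [-2.46, -5.02, 0], "yaw": 0, "jaw": 5.2}, {"travel": [-2.46, -5.02, 0], "yaw": 0, "jaw": 5.2}, {"travel": [-2.46, -5.02, 0], "yaw": 0, "jaw": 5.2}, {"travel": [-2.46, -5.02, 0], "yaw": 0, "jaw": 5.2}, {"travel": [-2.46, -5.02, 0], "yaw": 0, "jaw": 5.2}, {"travel": [-2.46, -5.02, 0], "yaw": 0, "jaw": 5.2}, {"travel": [-2.46, -5.02, 0], "yaw": 0, "jaw": 5.2}, {"travel": [-2.46, -5.02, 0], "yaw": 0, "jaw": 5.2}, {"travel": [0, 0, 0], "yaw": -10, "jaw": 5.2}, {"travel": [0, 0, 0], "yaw": -10, "jaw": 5.2}, {"travel": [0, 0, 0], "yaw": -10, "jaw": 5.2}, {"travel": [0, 0, 0], "yaw": -10, "jaw": 5.2}]'

```text
time_s: 27.82
ee_pos: [0.5085, -0.1441, 0.1727]
tcp_rot: [0.0, -0.043, 0.999, 0.0]
contact_force: [-0.4, -1.0, -0.0]
gripper_width: 0.0541
grip_force: 63.7
```

Run:
```python
from h import *
T,s=pose(); print(np.round(T,3),s['gripper_width'],s['grip_force']); delta([.51,-.144,.028])
```

```text
[[-0.996 -0.086  0.     0.508]
 [-0.086  0.996  0.    -0.144]
 [-0.001  0.    -1.     0.173]
 [ 0.     0.     0.     1.   ]] 0.05408240162884254 63.66873621940613
tool delta cm [-0.1 -0.  14.5]
```

move_arm --targets '[{"travel": [-0.1, 0, 5], "yaw": 0, "jaw": 5.2}, {"travel": [0, 0, 5], "yaw": 0, "jaw": 5.2}, {"travel": [0, 0, 3], "yaw": 0, "jaw": 5.2}, {"travel": [0, 0, 1.3], "yaw": 0, "jaw": 5.2}, {"travel": [0, 0, 0], "yaw": 0, "jaw": 5.2}, {"travel": [0, 0, 0], "yaw": 0, "jaw": 7.3}, {"travel": [0, 0, 0], "yaw": 0, "jaw": 7.3}, {"travel": [0, 0, 0], "yaw": 0, "jaw": 7.3}, {"travel": [0, 0, -5], "yaw": 0, "jaw": 7.3}, {"travel": [0, 0, -6], "yaw": 0, "jaw": 7.3}, {"travel": [0, 0, -3], "yaw": 0, "jaw": 7.3}]'

```text
time_s: 29.2
ee_pos: [0.5105, -0.1444, 0.1727]
tcp_rot: [0.002, -0.04, 0.999, -0.0]
contact_force: [-0.4, -0.9, -0.6]
gripper_width: 0.0729
grip_force: 0.0
```

Run:
```python
from h import *
T,s=pose(); print(s['ee_pos'],s['contact_force']); f=grab('wrist','w9')
find(f,'wrist','round_1_c',.052); find(f,'wrist','square_1_c',.044); print(px(f,[.51,-.144,.052]),px(f,[.589,-.336,.044]))
delta([.589,-.336,.15])
```

```text
[ 0.51051654 -0.1444029   0.17269514] [-0.42976437 -0.85658206 -0.60136568]
wrist round_1_c 0.63 [308. 313.] [ 0.656 -0.068  0.052]
wrist round_1_c 0.62 [439. 188.] [0.493 0.044 0.052]
wrist square_1_c 0.56 [260. 256.] [ 0.589 -0.131  0.044]
[253.39671942 189.8708338 ] [ 75.60942323 242.81742994]
tool delta cm [ -6.3 -19.8   2.1]
```

move_arm --targets '[{"travel": [-1.57, -4.95, 0], "yaw": 0, "jaw": 7.3}, {"travel": [-1.57, -4.95, 0], "yaw": 0, "jaw": 7.3}, {"travel": [-1.57, -4.95, 0], "yaw": 0, "jaw": 7.3}, {"travel": [-1.57, -4.95, 0], "yaw": 0, "jaw": 7.3}, {"travel": [0, 0, 0], "yaw": 0, "jaw": 7.3}]'

```text
time_s: 29.98
ee_pos: [0.5864, -0.3406, 0.1667]
tcp_rot: [-0.002, -0.038, 0.999, -0.001]
contact_force: [-1.3, 0.9, 0.2]
gripper_width: 0.0732
grip_force: 0.0
```

Run:
```python
from h import *
T,s=pose(); print(np.round(T,3)); f=grab('wrist','w10')
find(f,'wrist','square_1_c',.044)
im=f['frame'].copy()
p=px(f,[.589,-.336,.044]); print(p)
cv2.circle(im,tuple(int(v) for v in p),2,(0,0,255),-1)
cv2.imwrite('pics/w10b.png',np.hstack([cv2.resize(im[100:290,160:350],(570,570),interpolation=cv2.INTER_CUBIC)]))
```

```text
[[-0.997 -0.076 -0.004  0.586]
 [-0.075  0.997 -0.002 -0.341]
 [ 0.004 -0.002 -1.     0.167]
 [ 0.     0.     0.     1.   ]]
wrist square_1_c 0.69 [449. 204.] [ 0.586 -0.136  0.044]
wrist square_1_c 0.43 [466. 277.] [ 0.669 -0.093  0.044]
[257.38805642 193.48251856]
```

View pics/w10b.png

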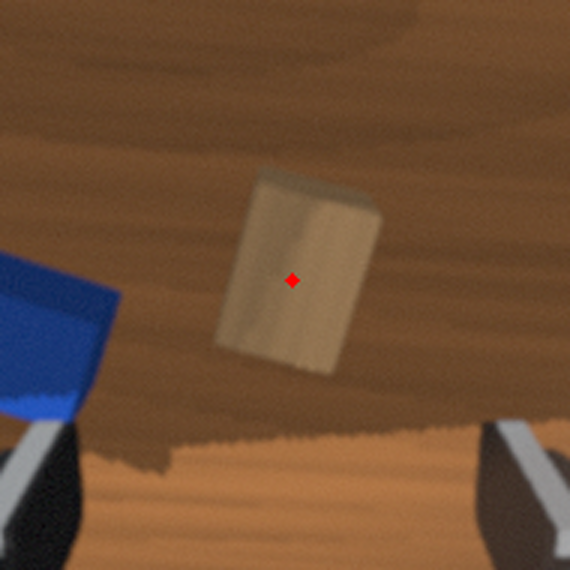

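move_arm --targets '[{"travel": [-0.31, 0.59, 0], "yaw": 0, "jaw": 6.4}, {"travel": [0, 0, 2], "yaw": 7.5, "jaw": 6.4}, {"travel": [0, 0, 3], "yaw": 7.5, "jaw": 6.4}, {"travel": [0, 0, 5], "yaw": 0, "jaw": 6.4}, {"travel": [0, 0, 3], "yaw": 0, "jaw": 6.4}, {"travel": [0, 0, 1.7], "yaw": 0, "jaw": 6.4}, {"travel": [0, 0, 0], "yaw": 0, "jaw": 4}, {"travel": [0, 0, 0], "yaw": 0, "jaw": 4}, {"travel": [0, 0, 0], "yaw": 0, "jaw": 4}, {"travel": [0, 0, 0], "yaw": 0, "jaw": 4}, {"travel": [0, 0, 0], "yaw": 0, "jaw": 4}]' --squeeze 60

```text
time_s: 31.45
ee_pos: [0.5909, -0.3302, 0.0229]
tcp_rot: [0.0, 0.09, 0.996, -0.0]
contact_force: [-0.9, -0.7, 2.2]
gripper_width: 0.0427
grip_force: 62.5
```

move_arm --targets '[{"travel": [0, 0, -5], "yaw": 0, "jaw": 4}, {"travel": [0, 0, -6], "yaw": 0, "jaw": 4}, {"travel": [0, 0, -4], "yaw": -7.5, "jaw": 4}, {"travel": [0, 0, -3], "yaw": -7.5, "jaw": 4}, {"travel": [0, 0, 0], "yaw": 0, "jaw": 4}]'

```text
time_s: 32.08
ee_pos: [0.5916, -0.3312, 0.2054]
tcp_rot: [0.002, -0.041, 0.999, -0.001]
contact_force: [0.3, 0.8, -1.3]
gripper_width: 0.0428
grip_force: 62.3
```

Run:
```python
from h import *
T,s=pose(); print(np.round(T,3),s['gripper_width'],s['grip_force']); delta([.50,-.2,.2]); delta([.581,.07,.2]); delta([.589,-.033,.2])
```

```text
[[-0.997 -0.081  0.004  0.592]
 [-0.081  0.997 -0.002 -0.331]
 [-0.004 -0.002 -1.     0.205]
 [ 0.     0.     0.     1.   ]] 0.04276228849873098 62.318018674850464
tool delta cm [ 8.1 13.8  0.5]
tool delta cm [-2.2 40.1  0.5]
tool delta cm [-2.2 29.7  0.5]
```

move_arm --targets '[{"travel": [2, 3, 0], "yaw": 0, "jaw": 4}, {"travel": [0, 5, 0], "yaw": 0, "jaw": 4}, {"travel": [0, 5, 0], "yaw": 0, "jaw": 4}, {"travel": [0, 5, 0], "yaw": 0, "jaw": 4}, {"travel": [0, 5, 0], "yaw": 0, "jaw": 4}, {"travel": [0, 5, 0], "yaw": 0, "jaw": 4}, {"travel": [0, 5, 0], "yaw": 0, "jaw": 4}, {"travel": [0, 5, 0], "yaw": 0, "jaw": 4}, {"travel": [-2, 2.1, 2], "yaw": 0, "jaw": 4}, {"travel": [-2, 0, 2], "yaw": 0, "jaw": 4}, {"travel": [0, 0, 0], "yaw": 0, "jaw": 4}]'

```text
time_s: 33.45
ee_pos: [0.5773, 0.0712, 0.1598]
tcp_rot: [-0.002, -0.04, 0.999, -0.001]
contact_force: [-0.7, -0.5, -0.7]
gripper_width: 0.0428
grip_force: 62.3
```

Run:
```python
from h import *
T,s=pose(); print(np.round(T,3),s['gripper_width'],s['grip_force'],s['contact_force']); delta([.581,.07,.032])
```

```text
[[-0.997 -0.08  -0.004  0.577]
 [-0.08   0.997 -0.002  0.071]
 [ 0.004 -0.002 -1.     0.16 ]
 [ 0.     0.     0.     1.   ]] 0.042796937676630495 62.29167938232422 [-0.69829593 -0.4817725  -0.73283205]
tool delta cm [-0.4 -0.1 12.8]
```

move_arm --targets '[{"travel": [-0.2, 0, 4], "yaw": 0, "jaw": 4}, {"travel": [0, 0, 4], "yaw": 0, "jaw": 4}, {"travel": [0, 0, 3], "yaw": 0, "jaw": 4}, {"travel": [0, 0, 1.6], "yaw": 0, "jaw": 4}, {"travel": [0, 0, 0], "yaw": 0, "jaw": 4}, {"travel": [0, 0, 0], "yaw": 0, "jaw": 6.2}, {"travel": [0, 0, 0], "yaw": 0, "jaw": 6.2}, {"travel": [0, 0, 0], "yaw": 0, "jaw": 6.2}, {"travel": [0, 0, -5], "yaw": 0, "jaw": 6.2}, {"travel": [0, 0, -6], "yaw": 0, "jaw": 6.2}, {"travel": [0, 0, -6], "yaw": 0, "jaw": 6.2}, {"travel": [0, 0, -6], "yaw": 0, "jaw": 6.2}]'

```text
time_s: 34.95
ee_pos: [0.58, 0.0712, 0.2689]
tcp_rot: [0.0, -0.04, 0.999, 0.0]
contact_force: [1.5, 0.9, 0.0]
gripper_width: 0.0619
grip_force: 0.0
```

Run:
```python
from h import *
T,s=pose(); print(np.round(T[:3,3],3),s['gripper_width'],s['contact_force']); delta([.51,-.04,.33]); delta([.60,-.034,.31])
```

```text
[0.58  0.071 0.269] 0.06188584203133438 [1.46054691e+00 8.73630809e-01 1.36091218e-04]
tool delta cm [  7.9 -10.5  -6.1]
tool delta cm [ -1.1 -10.6  -4.1]
```

Check view of the whole case.

move_arm --targets '[{"travel": [2.7, -3.5, -2], "yaw": 0, "jaw": 6.2}, {"travel": [2.6, -3.5, -2], "yaw": 0, "jaw": 6.2}, {"travel": [2.6, -3.5, -2], "yaw": 0, "jaw": 6.2}, {"travel": [0, 0, 0], "yaw": 0, "jaw": 6.2}]'

```text
time_s: 35.45
ee_pos: [0.5095, -0.0434, 0.3288]
tcp_rot: [0.002, -0.038, 0.999, 0.001]
contact_force: [1.0, -0.5, -0.2]
gripper_width: 0.0618
grip_force: 0.0
```

Run:
```python
from h import *
T,s=pose(); print(np.round(T,3)); f=grab('wrist','w11'); im=f['frame'].copy()
C=np.array([.5455,-.037]); a=np.deg2rad(4.6); M=np.array([[np.cos(a),-np.sin(a)],[np.sin(a),np.cos(a)]])
for x in(-.044,.044):
  for y in (.104,0,-.104):
    p=C+M@[x,y]
    P=np.array([px(f,[p[0]+.038*np.cos(t),p[1]+.038*np.sin(t),.052]) for t in np.linspace(0,6.3,60)])
    cv2.polylines(im,[P.astype(int)],True,(0,255,0),1)
a=im[90:330,100:400]
cv2.imwrite('pics/w11b.png',cv2.resize(a,None,fx=2.5,fy=2.5,interpolation=cv2.INTER_CUBIC))
```

```text
[[-0.997 -0.075  0.004  0.509]
 [-0.075  0.997  0.002 -0.043]
 [-0.004  0.002 -1.     0.329]
 [ 0.     0.     0.     1.   ]]
```

View pics/w11b.png

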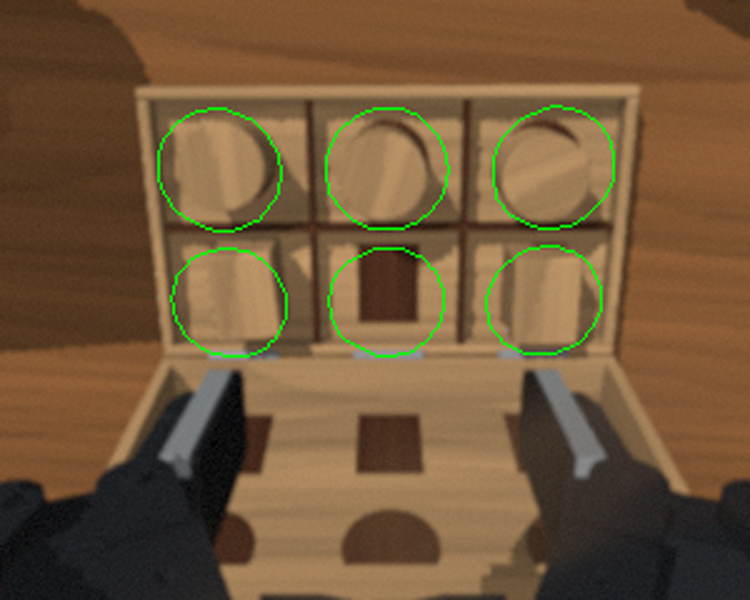

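move_arm --targets '[{"travel": [-4.56, 0.08, 0], "yaw": 0, "jaw": 4.5}, {"travel": [-4.56, 0.08, 0], "yaw": 0, "jaw": 4.5}, {"travel": [-4.56, 0.08, 0], "yaw": 0, "jaw": 4.5}, {"travel": [-4.56, 0.08, 0], "yaw": 0, "jaw": 4.5}, {"travel": [0, 0, 3.7], "yaw": 0, "jaw": 4.5}, {"travel": [0, 0, 3.7], "yaw": 0, "jaw": 4.5}, {"travel": [0, 0, 3.5], "yaw": 0, "jaw": 4.5}, {"travel": [0, 0, 0], "yaw": 0, "jaw": 1.8}, {"travel": [0, 0, 0], "yaw": 0, "jaw": 1.8}, {"travel": [0, 0, 0], "yaw": 0, "jaw": 1.8}, {"travel": [0, 0, 0], "yaw": 0, "jaw": 1.8}, {"travel": [0, 0, 0], "yaw": 0, "jaw": 1.8}]' --squeeze 50

```text
time_s: 37.0
ee_pos: [0.6896, -0.0249, 0.2148]
tcp_rot: [-0.003, -0.039, 0.999, -0.002]
contact_force: [-0.6, -10.6, -20.2]
gripper_width: 0.0214
grip_force: 52.4
```

Run:
```python
from h import *
T,s=pose(); p=T[:3,3]; print(p,s['contact_force'],s['gripper_width'],s['grip_force'])
x=(p[0]-.639)/.997; z=p[2]+.019-.0245; r=np.hypot(x,z); a=np.arctan2(z,-x); print(r,a)
# tab held point: end angle when shut ~ a-1.715
th=np.linspace(a,a-1.715,25); X=-r*np.cos(th); Z=r*np.sin(th)
for i in range(24): print('[%.2f,0,%.2f]'%(-100*(X[i+1]-X[i]),-100*(Z[i+1]-Z[i])),end=' ')
print(Z[-1]+.0245-.019)
```

```text
[ 0.68960373 -0.02488592  0.21475115] [ -0.56831943 -10.63254025 -20.17051109] 0.021373461025400345 52.35418081283569
0.21531886882190787 1.808760648042506
[1.51,0,-0.31] [1.53,0,-0.20] [1.54,0,-0.09] [1.54,0,0.02] [1.53,0,0.13] [1.52,0,0.24] [1.50,0,0.35] [1.47,0,0.45] [1.43,0,0.56] [1.39,0,0.66] [1.34,0,0.75] [1.28,0,0.85] [1.22,0,0.94] [1.15,0,1.02] [1.07,0,1.10] [0.99,0,1.18] [0.91,0,1.24] [0.81,0,1.30] [0.72,0,1.36] [0.62,0,1.41] [0.52,0,1.45] [0.41,0,1.48] [0.31,0,1.51] [0.20,0,1.53] 0.025658870052212738
```

move_arm --targets '[{"travel": [1.51, 0, -0.11], "yaw": 0, "jaw": 1.8}, {"travel": [1.53, 0, -0.2], "yaw": 0, "jaw": 1.8}, {"travel": [1.54, 0, -0.09], "yaw": 0, "jaw": 1.8}, {"travel": [1.54, 0, 0.02], "yaw": 0, "jaw": 1.8}, {"travel": [1.53, 0, 0.13], "yaw": 0, "jaw": 1.8}, {"travel": [1.52, 0, 0.24], "yaw": 0, "jaw": 1.8}, {"travel": [1.5, 0, 0.35], "yaw": 0, "jaw": 1.8}, {"travel": [1.47, 0, 0.45], "yaw": 0, "jaw": 1.8}, {"travel": [1.43, 0, 0.56], "yaw": 0, "jaw": 1.8}, {"travel": [1.39, 0, 0.66], "yaw": 0, "jaw": 1.8}, {"travel": [1.34, 0, 0.75], "yaw": 0, "jaw": 1.8}, {"travel": [1.28, 0, 0.85], "yaw": 0, "jaw": 1.8}]'

```text
time_s: 38.5
ee_pos: [0.5184, -0.0385, 0.1845]
tcp_rot: [0.003, -0.039, 0.999, -0.001]
contact_force: [-1.4, -8.7, 13.3]
gripper_width: 0.0212
grip_force: 59.2
```

Run:
```python
from h import *
T,s=pose(); p=T[:3,3]; print(p,s['contact_force'],s['gripper_width'],s['grip_force'])
x=(p[0]-.639)/.997; z=p[2]+.019-.0245; r=np.hypot(x,z); a=np.arctan2(z,-x); print(r,a)
th=np.linspace(a,.09,13); X=-r*np.cos(th); Z=r*np.sin(th)
for i in range(12): print('[%.2f,0,%.2f]'%(-100*(X[i+1]-X[i]),-100*(Z[i+1]-Z[i])),end=' ')
print(Z[-1]+.0245-.019)
```

```text
[ 0.51843121 -0.03850067  0.1845478 ] [-1.41887784 -8.70079817 13.32750479] 0.021168936072381225 59.17626678943634
0.21606147953460844 0.9767615599062345
[1.29,0,0.94] [1.22,0,1.03] [1.14,0,1.12] [1.05,0,1.20] [0.96,0,1.28] [0.86,0,1.34] [0.76,0,1.40] [0.65,0,1.46] [0.55,0,1.50] [0.43,0,1.54] [0.32,0,1.56] [0.20,0,1.58] 0.024919292318146363
```

move_arm --targets '[{"travel": [1.29, 0, 0.94], "yaw": 0, "jaw": 1.8}, {"travel": [1.22, 0, 1.03], "yaw": 0, "jaw": 1.8}, {"travel": [1.14, 0, 1.12], "yaw": 0, "jaw": 1.8}, {"travel": [1.05, 0, 1.2], "yaw": 0, "jaw": 1.8}, {"travel": [0.96, 0, 1.28], "yaw": 0, "jaw": 1.8}, {"travel": [0.86, 0, 1.34], "yaw": 0, "jaw": 1.8}, {"travel": [0.76, 0, 1.4], "yaw": 0, "jaw": 1.8}, {"travel": [0.65, 0, 1.46], "yaw": 0, "jaw": 1.8}, {"travel": [0.55, 0, 1.5], "yaw": 0, "jaw": 1.8}, {"travel": [0.43, 0, 1.54], "yaw": 0, "jaw": 1.8}, {"travel": [0.25, 0, 1.56], "yaw": 0, "jaw": 1.8}]'

```text
time_s: 39.88
ee_pos: [0.4265, -0.0458, 0.0387]
tcp_rot: [0.001, -0.039, 0.999, -0.001]
contact_force: [-0.9, -12.5, 3.1]
gripper_width: 0.0215
grip_force: 59.6
```

move_arm --targets '[{"travel": [0.1, 0, 0.7], "yaw": 0, "jaw": 1.8}, {"travel": [0, 0, 0.5], "yaw": 0, "jaw": 1.8}, {"travel": [0, 0, 0], "yaw": 0, "jaw": 1.8}]'

```text
time_s: 40.25
ee_pos: [0.425, -0.0459, 0.0264]
tcp_rot: [0.0, -0.039, 0.999, -0.001]
contact_force: [-1.3, -13.1, -2.5]
gripper_width: 0.0213
grip_force: 58.9
```

move_arm --targets '[{"travel": [0, 0, 0.2], "yaw": 0, "jaw": 1.8}, {"travel": [0, 0, 0.2], "yaw": 0, "jaw": 1.8}, {"travel": [0, 0, 0], "yaw": 0, "jaw": 1.8}]'

```text
time_s: 40.62
ee_pos: [0.4246, -0.046, 0.0224]
tcp_rot: [0.0, -0.039, 0.999, -0.001]
contact_force: [-3.4, -13.6, -1.0]
gripper_width: 0.0213
grip_force: 59.0
```

move_arm --targets '[{"travel": [0, 0, 0.2], "yaw": 0, "jaw": 1.8}, {"travel": [0, 0, 0.2], "yaw": 0, "jaw": 1.8}, {"travel": [0, 0, 0.1], "yaw": 0, "jaw": 1.8}, {"travel": [0, 0, 0], "yaw": 0, "jaw": 1.8}]'

```text
time_s: 41.12
ee_pos: [0.4243, -0.046, 0.0173]
tcp_rot: [-0.0, -0.039, 0.999, -0.001]
contact_force: [-4.9, -14.5, -0.8]
gripper_width: 0.021
grip_force: 59.2
```

move_arm --targets '[{"travel": [0, 0, 0], "yaw": 0, "jaw": 4.5}, {"travel": [0, 0, 0], "yaw": 0, "jaw": 4.5}, {"travel": [0, 0, -5], "yaw": 0, "jaw": 4.5}, {"travel": [0, 0, -6], "yaw": 0, "jaw": 4.5}, {"travel": [-2.5, 0, 0], "yaw": 0, "jaw": 0.2}, {"travel": [-2.5, 0, 0], "yaw": 0, "jaw": 0.2}, {"travel": [0, 0, 0], "yaw": 0, "jaw": 0.2}, {"travel": [0, 0, 0], "yaw": 0, "jaw": 0.2}, {"travel": [0, 0, 3], "yaw": 0, "jaw": 0.2}, {"travel": [0, 0, 1.5], "yaw": 0, "jaw": 0.2}, {"travel": [0, 0, 0], "yaw": 0, "jaw": 0.2}]'

```text
time_s: 42.5
ee_pos: [0.4727, -0.0396, 0.0809]
tcp_rot: [-0.001, -0.04, 0.999, -0.0]
contact_force: [0.4, -0.3, -0.5]
gripper_width: 0.0018
grip_force: 0.0
```

move_arm --targets '[{"travel": [0, 0, 0.4], "yaw": 0, "jaw": 0.2}, {"travel": [0, 0, 0.4], "yaw": 0, "jaw": 0.2}, {"travel": [0, 0, 0.3], "yaw": 0, "jaw": 0.2}, {"travel": [0, 0, 0], "yaw": 0, "jaw": 0.2}]'

```text
time_s: 43.0
ee_pos: [0.4738, -0.0394, 0.0705]
tcp_rot: [-0.0, -0.04, 0.999, -0.0]
contact_force: [0.4, 0.8, 0.4]
gripper_width: 0.0019
grip_force: 0.0
```

move_arm --targets '[{"travel": [0, 0, 0.2], "yaw": 0, "jaw": 0.2}, {"travel": [0, 0, 0.2], "yaw": 0, "jaw": 0.2}, {"travel": [0, 0, 0.2], "yaw": 0, "jaw": 0.2}, {"travel": [0, 0, 0], "yaw": 0, "jaw": 0.2}]'

```text
time_s: 43.5
ee_pos: [0.4742, -0.0394, 0.0681]
tcp_rot: [-0.001, -0.04, 0.999, 0.002]
contact_force: [-26.8, 0.3, 68.9]
gripper_width: 0.002
grip_force: 34.6
```

move_arm --targets '[{"travel": [0, 0, -2], "yaw": 0, "jaw": 0.2}, {"travel": [0, 0, -6], "yaw": 0, "jaw": 0.2}, {"travel": [0, 0, -6], "yaw": 0, "jaw": 0.2}, {"travel": [0, 0, -6], "yaw": 0, "jaw": 0.2}, {"travel": [0, 5, 0], "yaw": 0, "jaw": 3}, {"travel": [0, 5, 0], "yaw": 0, "jaw": 3}, {"travel": [0, 5, 0], "yaw": 0, "jaw": 3}, {"travel": [0, 5, 0], "yaw": 0, "jaw": 3}, {"travel": [0, 0, 0], "yaw": 0, "jaw": 3}]'

```text
time_s: 44.62
ee_pos: [0.4567, 0.164, 0.2641]
tcp_rot: [-0.0, -0.044, 0.999, -0.0]
contact_force: [0.7, -0.2, -0.2]
gripper_width: 0.0301
grip_force: 0.0
```

Run:
```python
from h import *
T,s=pose(); print(np.round(T[:3,3],3)); f=grab('wrist','w12'); g=grab('scene','s12'); im=f['frame'].copy()
P=np.array([px(f,[.395+.078*np.cos(t),.355+.078*np.sin(t),.104]) for t in np.linspace(0,6.3,60)])
cv2.polylines(im,[P.astype(int)],True,(0,255,0),1)
cv2.imwrite('pics/w12b.png',np.hstack([im[:, 50:450],g['frame'][:,30:430]]))
```

```text
[0.457 0.164 0.264]
```

View pics/w12b.png

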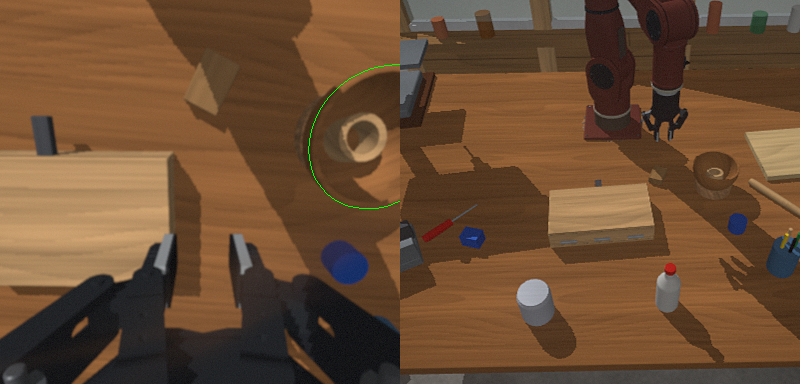

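The last picture shows the lid shut (tab at 43,135), and the bowl level on the ring with the tube in it (360,135). The gripper is clear of everything.

```bash
python3 -c "
from station import robot
print(robot.job_done())"
```

```text
the job is handed in; nothing more can be done
None
```

I handed the job in at about 45 s with every step done and no verdict shown: bowl level in its ring holding the one tube, all three round feet in the near row, both square feet in the far row, and the lid shut.

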